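Lay a worn power pack in the fire box and ease its sprung flap shut

ROBOT

A 7-joint arm with a two-finger parallel gripper is mounted at the origin on the work surface. World frame = base frame: x ahead of the robot, y to its left, z up, the work surface at z = 0. Lengths are in mm, angles in rad, forces in N, time in s.
With the tool pointing down it reaches from about 400 to 850 mm from the base axis. Payload 4.5 kg.
Tool frame: the origin (TCP) lies at the very end of the fingers, on their centre line; the grasp point (between the pads) lies 19 mm behind it; z points along the fingers, y is the line along which they close (so a half turn about z gives the same grasp; the last joint's range is limited). The gripper opens to 85 mm and grips with 20 to 120 N. Pads are 22 mm wide; open, the fingers measure 114 mm over their backs; the gripper's body (76 mm by 85 mm) begins 54 mm behind the grasp point. The pads swing forward as they close: fully open they stand 13 mm farther back than shut.
Start: joints at [-1.067, 0.689, -0.195, 1.565, 0.157, 0.902, -0.215], TCP at [282.928, 557.32, 231.317] pointing down, gripper open.
Joint ranges: [-3.01, 3.01], [-0.46, 2.08], [-1.47, 1.51], [0.13, 2.56], [-1, 4.14], [0.04, 2.09], [-2.66, 2.66]. Speed limits (rad/s): [2.57, 2.57, 3.14, 3.14, 3.14, 3.14, 3.14].

INTERFACE

Orientations are given as [roll, pitch, yaw] about the fixed x, y, z axes, in that order (R = Rz(yaw) Ry(pitch) Rx(roll)).
In Python, from station import ctrl gives the robot as it stands.
- The arm moves only by the tool drive_tool, never from a script. Its argument "increments" is one flat list of numbers, 5 for each row, row after row: the closure, from 0 (fully open) to 1 (shut), then the shift along the world's x, y, z each as a share of 0.1 m, from -1 to 1, then the turn about the world's z as a share of 1.5 rad, from -1 to 1. A call has 1 to 10 rows; each row is the pose to reach, as a shift and turn from the pose commanded when the call began; what a row does not reach only later rows make up. A row lasts 1/10 s, in which the tool goes at most 50 mm and 8.59 degrees, less where a joint would pass 70% of its speed; a pose out of reach is approached as far as the arm can. A call with a number of a shift or a turn outside -1 to 1 is refused whole. A call with a gripper value outside its range is refused whole. The fingers move at their own pace and stop on an object; "force" is the grip in N (left out, the last holds). Time passes only in rows, so rows that repeat a pose let the fingers close. It gives the time, the measured TCP pose, the force, the opening and the grip force at its end, in the units of the state.
- ctrl.get_obs(): the state, without advancing time (a new reading comes with each control period).
- ctrl.grab_frame(name): name is "scene" or "top"; returns a dict with "image" (480x640x3 uint8, red, green, blue), "intrinsics" (3x3 intrinsics, pixels), "k1" (the pictures are not rectified: a ray, as slopes to the right and down, at radius r is drawn at 1 + k1 r^2 times it, then the intrinsics apply), "extrinsics" (4x4, takes a point from camera to world coordinates). Camera axes: x right, y up, looking along -z (the intrinsics and any distortion apply to the point x, -y, -z); pixel columns grow to the right and rows downward; lengths in mm; the calibration is good to about 2 mm. A picture is of the moment at which its call begins. There is no depth.
- ctrl.hand_in(): hands the job in; it is judged then, once.
The state is a dict: "time_s": time; "joint_pos": joint angles; "dq": joint speeds; "joint_torque": joint torques, N m; "tool_pos": TCP position; "eef_rot": TCP orientation; "ft_force": force on the tool from outside, world axes, zero at the start; "wrist_torque": the same for the moment, N m; "width": finger opening in mm; "grasp_force": force on a finger pad.
Only numpy, scipy, OpenCV 4.12 (cv2) and the standard library are available. Lean on these libraries where they do the work, as an engineer would, in place of code of your own. Each camera call takes 0.05 s, during which the arm holds its last target. There are 200 camera calls.

TASK

Lay the worn black power pack gently in the tray of the open fire box on the repair bench and let go of it. Then bring the box's spring-closing steel flap over its dead centre and ease it down, held back by the fingers against its spring so that it does not slam, until it lies fully shut. Leave the other things on the bench alone.

Things in the scene. Friction and masses are not known exactly. Their poses are not given: they have to be found in the camera images.
- firebox: grey painted fire box fixed to the bench: 150 mm deep (x) by 190 mm wide (y) by 85 mm high, open on top under its flap. Walls 5 mm thick; the tray inside is 140 by 180 mm, lined with grey felt, its floor 59 mm above the bench and 26 mm below the rim. Origin at the centre of the underside; z up, +x towards the hinge side (away from the robot), -x is its near side
- tray (a point): centre of the tray floor of the fire box, 59 mm above the bench; axes as the box. Outside the box, the flap's spring strut sits on its -y side and stands out 15 mm there
- flap_hinge (a point): middle of the hinge line of the flap, 87 mm above the bench on the far (+x) rim of the box; the hinge line runs along the box's y. This point is on the flap and turns with it: its -x axis points from the hinge along the flap to the tab, its z axis is square to the sheet, up when shut
- flap_tab (a point): a point on the flap's tab, 180 mm from the hinge, in the middle of the tab's width and thickness; axes as flap_hinge. The flap is a steel sheet 150 mm long, 190 mm wide, 4 mm thick; from the middle of its free edge a flat tab 70 mm wide and 5 mm thick goes on in the same plane, out to 195 mm from the hinge, so that it overhangs the near wall of the box by 45 mm when shut
- flap (a joint): flap angle in rad: 0 shut on the rim; 1.05 open against its stop, leaning over the tray towards the robot. Over-centre spring: above about 0.85 it stays open by itself (1 to 2 N square to the tab pulls it off the stop), below that the spring drives it shut with a force at the tab that grows steadily to 4 to 5 N when shut; if let go it slams at once, even from the last 2 cm
- pack: worn power pack: plain black slab with rounded edges, 100 mm (x) by 56 mm (y) by 22 mm (z), about 0.25 kg, lying flat on the bench. Origin at the centre of its underside
- tin: bystander: round aluminium tin, 88 mm across, 36 mm high; origin at the centre of its underside
- meter: bystander: orange multimeter lying flat, 150 by 75 by 38 mm; origin at the centre of its underside
- spray: bystander: spray can standing upright, 60 mm across, 170 mm high; origin at the centre of its underside
There are look-alikes about, which are no part of the job. Of the things like the pack, leave any that is brown or red; of the rest the smaller one is meant.

How it is judged (in metres and radians):
On the way, in this order (a step that is already met when the one before it is completed fails the run):
1. the pack lies flat in the tray, let go, the flap still open (z of pack in the frame of tray below 0.004 m and horizontal distance between pack and tray below 0.06 m and angle between pack's own z axis and vertical below 0.08 rad and contact force between the fingers and pack below 0.05 N and value of joint flap above 0.9 rad), for 0.2 s.
2. the gripper holds the flap back on its way down, below half open (value of joint flap between 0.06 and 0.5 rad and contact force between the fingers and flap above 0.5 N), for 0.2 s.
At the end, for the whole second after the job is handed in: The flap lies shut (under 0.025 rad) and still, and the pack lies flat and at rest on the tray floor inside the box (origin within 60 mm of the tray's centre, tilt under 0.08 rad) (value of joint flap below 0.025 rad and velocity of joint flap between -0.1 and 0.1 rad/s and z of pack in the frame of tray between -0.004 and 0.004 m and horizontal distance between pack and tray below 0.06 m and angle between pack's own z axis and vertical below 0.08 rad and linear speed of pack below 0.02 m/s); the robot touches nothing.
It fails at once if the flap slams: below half open (0.5 rad) it closes faster than 2 rad/s (0.36 m/s at the tab) (value of joint flap below 0.5 rad and velocity of joint flap below -2 rad/s).
It fails at once if the pack is dropped or thrown into the box (faster than 0.6 m/s over the tray) (horizontal distance between pack and tray below 0.07 m and z of pack in the frame of tray below 0.05 m and linear speed of pack above 0.6 m/s).
It fails at once if a bystander (tin, meter or spray can) is moved by more than 30 mm (distance of any of tin, meter, spray from where it was at the start of the episode above 0.03 m).
It also fails if it takes over 72 s, if anything falls off the work surface, if the arm or the gripper's body presses on something with over 40 N, if the wrist force passes 120 N, or if a joint passes its speed limit or range.

## Working session

There is one attempt and no reset: what is moved stays moved. The work goes in short steps, Python scripts to look and compute and a tool call to move; the robot and the scene stay as the last step left them, time stands still between calls to the robot, and variables do not carry over. Pictures are saved under pics/ and viewed, at most 10 in all, crops included, and the job is handed in when it is done.

Besides the shell and the picture viewer there is one more tool, called after "Emit:" as name(argument=value, ...) on one line, values as JSON. drive_tool: Moves the arm, as the interface text tells. Shift numbers are shares of 0.1 m and turn numbers shares of 1.5 rad, none past 1 either way. Its arguments: {"type":"object","properties":{"increments":{"type":"array","items":{"type":"number","minimum":-1,"maximum":1}},"force":{"type":"number"}},"required":["increments"]}

```bash
mkdir -p pics; cat > h.py <<'E'
import numpy as np, cv2
from station import ctrl
def grab(n,save=None):
    f=ctrl.grab_frame(n)
    if save: cv2.imwrite('pics/'+save,cv2.cvtColor(f['image'],cv2.COLOR_RGB2BGR))
    return f
def ray(f,u,v):
    K=np.array(f['intrinsics']);E=np.array(f['extrinsics'])
    p=cv2.undistortPoints(np.array([[[u,v]]],float),K,np.array([f['k1'],0,0,0.]))[0,0]
    return E[:3,3],E[:3,:3]@np.array([p[0],-p[1],-1])
def onz(f,u,v,z):
    o,d=ray(f,u,v); return o+d*(z-o[2])/d[2]
def proj(f,P):
    K=np.array(f['intrinsics']);E=np.array(f['extrinsics'])
    c=E[:3,:3].T@(np.array(P,float)-E[:3,3]); q=np.array([[[c[0],-c[1],-c[2]]]])
    return cv2.projectPoints(q,np.zeros(3),np.zeros(3),K,np.array([f['k1'],0,0,0.]))[0][0,0]
E
python3 - <<'E'
from h import *
for n in('scene','top'):
    f=grab(n,n+'0.png'); print(n,np.array(f['extrinsics']).round(2).tolist(),f['intrinsics'],f['k1'])
o=ctrl.get_obs();print(o['time_s'],o['tool_pos'],o['eef_rot'],o['width'])
E
```

```text
scene [[0.54, -0.46, 0.71, 1418.31], [0.84, 0.3, -0.45, -673.96], [-0.01, 0.84, 0.55, 792.36], [0.0, 0.0, 0.0, 1.0]] [[433.8061371    0.         319.41163149]
 [  0.         433.8061371  244.4595079 ]
 [  0.           0.           1.        ]] 0.03435156510498072
top [[-0.03, 1.0, -0.07, 432.79], [-1.0, -0.03, -0.0, -107.04], [-0.0, 0.07, 1.0, 1344.08], [0.0, 0.0, 0.0, 1.0]] [[493.11257137   0.         317.9778726 ]
 [  0.         493.11257137 238.65188013]
 [  0.           0.           1.        ]] -0.031283412429259305
0.1 [282.73641365 556.74495693 230.5466239 ] [-3.13993441e+00  1.21978913e-04  2.67181195e+00] 85.52429581350432
```

View pics/scene0.png

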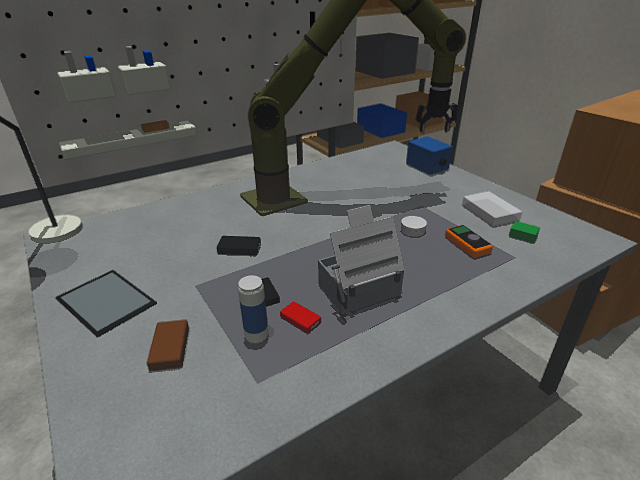

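View pics/top0.png

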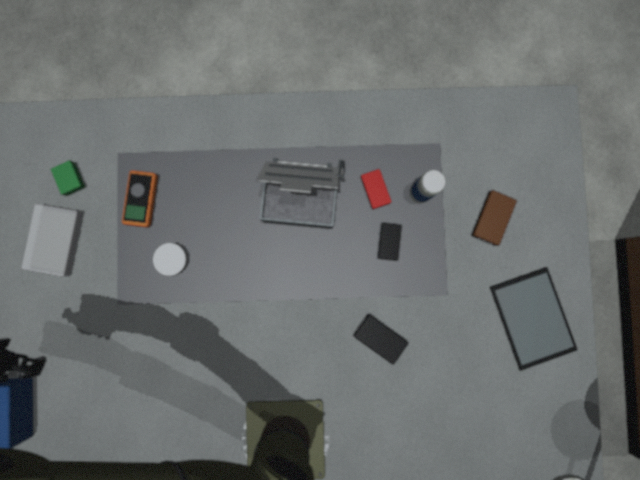

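Both views show the box at top (300,195), with two black slabs at top (390,241) and (381,338), a red one at (376,188) and a brown one at (494,217). The smaller black slab at (390,241) looks like the pack. I'll measure both and confirm in an enlarged crop.

```bash
python3 - <<'E'
from h import *
f=grab('top');im=f['image'];g=im.max(2)
m=((g<62)).astype(np.uint8)
n,l,s,c=cv2.connectedComponentsWithStats(m)
for p in((390,241),(381,338)):
    k=l[p[1],p[0]]; cnt=cv2.findContours((l==k).astype(np.uint8),0,1)[0][0]
    W=np.array([onz(f,*q[0],22)[:2] for q in cnt]).astype(np.float32)
    print(p,k,s[k],onz(f,*c[k],18).round(1),cv2.minAreaRect(W), cv2.boxPoints(cv2.minAreaRect(W)).round(0).tolist())
a=im[140:310,240:450]; a=cv2.resize(a,None,fx=3.5,fy=3.5,interpolation=cv2.INTER_CUBIC)
cv2.imwrite('pics/crop1.png',cv2.cvtColor(cv2.convertScaleAbs(a,alpha=1.6),cv2.COLOR_RGB2BGR))
f=grab('scene');a=f['image'][190:340,215:425]
a=cv2.resize(a,None,fx=3.5,fy=3.5,interpolation=cv2.INTER_CUBIC)
cv2.imwrite('pics/crop2.png',cv2.cvtColor(cv2.convertScaleAbs(a,alpha=1.6),cv2.COLOR_RGB2BGR))
E
```

```text
(390, 241) 33 [378 223  23  37 703] [ 519.6 -295.8   18. ] ((519.4906005859375, -295.5528259277344), (53.81389236450195, 95.82806396484375), 82.0788803100586) [[468.0, -316.0], [563.0, -329.0], [571.0, -276.0], [476.0, -262.0]]
(381, 338) 60 [ 354  314   53   50 1321] [ 261.  -262.8   18. ] ((261.6809997558594, -262.3074035644531), (130.3975067138672, 71.02119445800781), 52.80240249633789) [[194.0, -293.0], [251.0, -336.0], [329.0, -232.0], [273.0, -189.0]]
```

View pics/crop1.png

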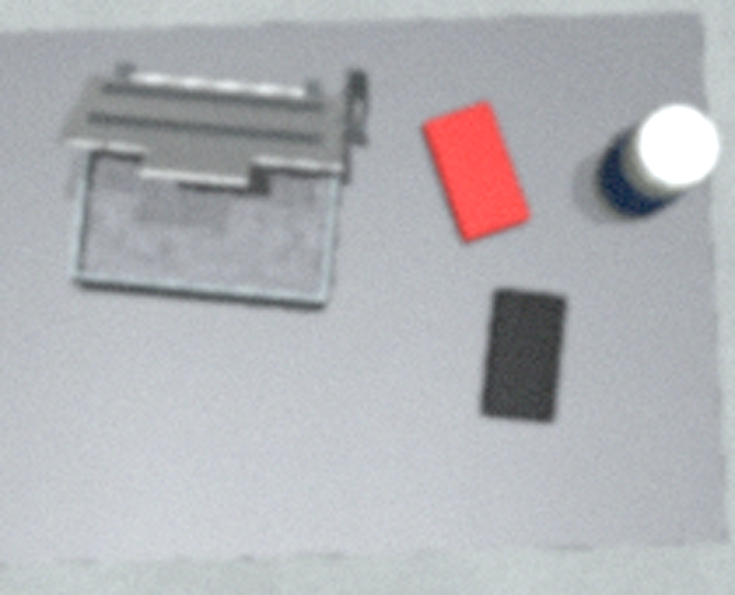

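View pics/crop2.png

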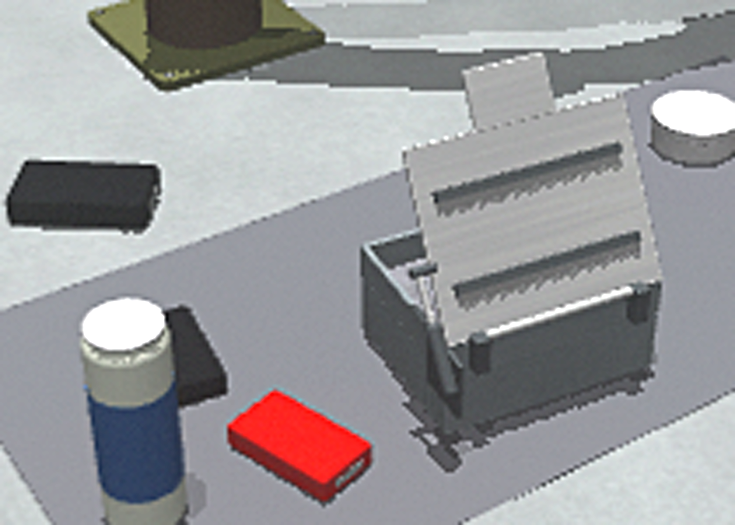

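The smaller black slab at crop1 (525,355), or top (390,241), measures 96×54 mm. That matches the 100×56 pack. The other black one is 130×71, and the red and brown ones are excluded. The near rim corners of the box are at about crop1 (72,285) and (327,302), with the strut on the right (-y) side. Next I'll locate the box.

```bash
python3 - <<'E'
from h import *
f=grab('top');s=grab('scene')
c=lambda x,y:(240+x/3.5,140+y/3.5)
d=lambda x,y:(215+x/3.5,190+y/3.5)
A=onz(f,*c(71,287),85);B=onz(f,*c(326,303),85);print('near rim',A,B,np.linalg.norm(A-B))
v=(A-B)[:2]/np.linalg.norm((A-B)[:2]); yaw=np.arctan2(-v[0],v[1]);print('yaw',yaw)
ex=np.array([np.cos(yaw),np.sin(yaw)]);ctr=(A+B)[:2]/2+75*ex;print('ctr',ctr)
def P(bx,by,z): ey=np.array([-ex[1],ex[0]]);p=ctr+bx*ex+by*ey;return [*p,z]
# checks: tab end corners, near corner in scene
for nm,p in dict(nearR=P(-75,-95,85),nearL=P(-75,95,85),tabL=P(75-97,35,256),tabR=P(75-97,-35,256),edgeL=P(0,95,217),edgeR=P(0,-95,217),farR=P(75,-95,85),farL=P(75,95,85)).items():
    t=proj(f,p);q=proj(s,p);print(nm,np.round(p),'top crop',((t-[240,140])*3.5).round(),'scene crop',((q-[215,190])*3.5).round())
for n,u in (('tin',(170,259)),('meter',(140,199))):print(n,onz(f,*u,36))
print('spray',onz(f,432,183,170), 'pack scene',(proj(s,[519.5,-295.5,22])-[215,190])*3.5)
E
```

```text
near rim [574.35254729  42.26137729  85.        ] [ 556.92845465 -144.43905505   85.        ] 187.5117341403783
yaw -0.09305692645936824
ctr [640.31600055 -58.05803979]
nearR [ 557. -146.   85.] top crop [328. 303.] scene crop [352. 242.]
nearL [574.  44.  85.] top crop [ 69. 287.] scene crop [550. 182.]
tabL [622. -21. 256.] top crop [136. 181.] scene crop [534.  46.]
tabR [615. -91. 256.] top crop [246. 188.] scene crop [454.  67.]
edgeL [649.  37. 217.] top crop [ 53. 153.] scene crop [613.  85.]
edgeR [ 631. -153.  217.] top crop [340. 170.] scene crop [396. 145.]
farR [ 706. -160.   85.] top crop [340. 102.] scene crop [444. 345.]
farL [724.  30.  85.] top crop [84. 86.] scene crop [655. 273.]
tin [488.17372089 290.94295174  36.        ]
meter [652.02235196 371.18461796  36.        ]
spray [ 646.92338288 -383.53314988  170.        ] pack scene [171.81013467 342.19431477]
```

Emit:
drive_tool(increments=[0,0.5,-0.5,0.3,0.22,0,1,-1,0.6,0.22,0,1,-1,0.6,0.22])

```text
time_s: 0.6
tool_pos: [381.4, 458.5, 290.3]
eef_rot: [-3.141, -0.0, 3.007]
ft_force: [1.0, 0.9, 0.1]
width: 85.3
grasp_force: 0.0
```

Emit:
drive_tool(increments=[0,0.4,-0.5,0,0,0,0.8,-1,0,0,0,0.8,-1,0,0])

```text
time_s: 0.9
tool_pos: [464.1, 354.7, 289.9]
eef_rot: [-3.139, 0.002, 2.996]
ft_force: [0.5, 0.1, 0.5]
width: 85.7
grasp_force: 0.0
```

```bash
python3 - <<'E'
from h import *
f=grab('top');s=grab('scene')
c=lambda x,y:(240+x/3.5,140+y/3.5)
d=lambda x,y:(215+x/3.5,190+y/3.5)
def tri(a,b):
    o1,r1=ray(f,*c(*a));o2,r2=ray(s,*d(*b));r1/=np.linalg.norm(r1);r2/=np.linalg.norm(r2)
    t=np.linalg.lstsq(np.c_[r1,-r2],o2-o1,rcond=None)[0];p,q=o1+t[0]*r1,o2+t[1]*r2
    return ((p+q)/2).round(1),np.linalg.norm(p-q).round(1)
print('nearR',tri((327,303),(361,245)));print('tabL',tri((141,179),(546,54)));print('tabR',tri((250,187),(464,71)))
print('edgeL',tri((62,143),(626,92)));print('edgeR',tri((350,167),(404,152)))
E
```

```text
nearR (array([ 558.9, -142.5,   81.6]), np.float64(6.4))
tabL (array([626.9, -19.6, 250. ]), np.float64(9.8))
tabR (array([618.7, -89.6, 253. ]), np.float64(9.1))
edgeL (array([659.1,  35. , 214.9]), np.float64(10.2))
edgeR (array([ 636.7, -155.2,  214.4]), np.float64(9.9))
```

Emit:
drive_tool(increments=[0,0,-0.5,0,0,0,0,-1,0,0,0,0,-1,0,0])

```text
time_s: 1.3
tool_pos: [460.9, 251.5, 289.3]
eef_rot: [-3.134, -0.0, 2.993]
ft_force: [0.7, 0.9, -0.1]
width: 85.6
grasp_force: 0.0
```

Emit:
drive_tool(increments=[0,0,-0.5,0,0,0,0,-1,0,0,0,0,-1,0,0])

```text
time_s: 1.6
tool_pos: [460.4, 151.8, 289.5]
eef_rot: [-3.135, -0.001, 2.991]
ft_force: [-0.4, 0.5, 0.3]
width: 85.4
grasp_force: 0.0
```

Emit:
drive_tool(increments=[0,0,-0.5,0,0,0,0,-1,0,0,0,0,-1,0,0])

```text
time_s: 1.9
tool_pos: [460.1, 52.1, 289.5]
eef_rot: [-3.136, -0.001, 2.99]
ft_force: [-0.1, 0.6, -0.9]
width: 85.2
grasp_force: 0.0
```

Emit:
drive_tool(increments=[0,0,-0.5,0,0,0,0,-1,0,0,0,0,-1,0,0])

```text
time_s: 2.2
tool_pos: [460.0, -47.6, 289.6]
eef_rot: [-3.137, -0.001, 2.989]
ft_force: [0.9, 1.1, 0.1]
width: 85.4
grasp_force: 0.0
```

Emit:
drive_tool(increments=[0,0,-0.5,0,0,0,0,-1,0,0,0,0,-1,0,0])

```text
time_s: 2.5
tool_pos: [459.9, -147.6, 289.6]
eef_rot: [-3.137, -0.0, 2.989]
ft_force: [-1.2, 0.8, -0.5]
width: 85.5
grasp_force: 0.0
```

Emit:
drive_tool(increments=[0,0.2,-0.5,0,0,0,0.4,-1,0,0,0,0.4,-1,0,0])

```text
time_s: 2.8
tool_pos: [502.0, -246.2, 289.5]
eef_rot: [-3.138, 0.002, 2.994]
ft_force: [-1.0, 0.7, 0.2]
width: 85.7
grasp_force: 0.0
```

```bash
python3 - <<'E'
from h import *
s=grab('scene');o=ctrl.get_obs();p=np.array(o['tool_pos']);print(p,o['eef_rot'])
im=s['image'].copy();q=proj(s,p);u,v=int(q[0])-70,int(q[1])-110
S=4;a=cv2.resize(cv2.convertScaleAbs(im[v:v+150,u:u+150],alpha=1.6),None,fx=S,fy=S,interpolation=cv2.INTER_CUBIC)
r=np.array([0.54,0.84,0]);r/=np.linalg.norm(r)
for h in(0,19,73,100,130,160,190,220):
    for w in(-42.5,0,42.5):
        t=(proj(s,p+[0,0,h]+r*w)-[u,v]+.5)*S-.5;cv2.circle(a,tuple(int(k) for k in t),3,(255,0,0),-1)
cv2.imwrite('pics/tool.png',cv2.cvtColor(a,cv2.COLOR_RGB2BGR))
E
```

```text
[ 501.6960506  -244.15735188  289.34472336] [-3.13985005e+00  9.87798141e-04  2.99519311e+00]
```

View pics/tool.png

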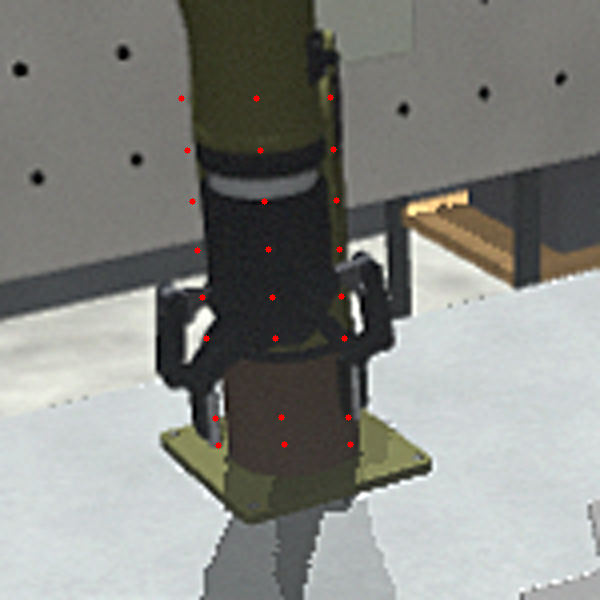

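The tool picture shows the hand and wrist as a column of about 38 mm radius, from 73 to over 220 mm above the TCP. Over the tray it must stay clear of the tab tip, which is at box x of about −24. So I'll grip the pack at its robot-side end.

Emit:
drive_tool(increments=[0,-0.12,-0.25,-0.4,0,0,-0.23,-0.46,-0.8,0,0,-0.23,-0.46,-1,0,0,-0.23,-0.46,-1,0], force=60)

```text
time_s: 3.25
tool_pos: [475.6, -283.8, 187.2]
eef_rot: [3.138, -0.007, 3.002]
ft_force: [-0.4, 0.0, 0.2]
width: 85.7
grasp_force: 0.0
```

Emit:
drive_tool(increments=[0,0,0,-0.4,0,0,0,0,-0.8,0,0,0,0,-1,0,0,0,0,-1,0])

```text
time_s: 3.65
tool_pos: [477.7, -283.5, 88.8]
eef_rot: [3.139, -0.003, 3.004]
ft_force: [-1.0, 0.4, 0.5]
width: 85.9
grasp_force: 0.0
```

```bash
python3 - <<'E'
from h import *
s=grab('scene');f=grab('top');o=ctrl.get_obs();p=np.array(o['tool_pos']);print(p,o['eef_rot'])
S=4
q=proj(s,[519,-295,22]);u,v=int(q[0])-60,int(q[1])-70
a=cv2.resize(cv2.convertScaleAbs(s['image'][v:v+120,u:u+100],alpha=1.7),None,fx=S,fy=S,interpolation=cv2.INTER_CUBIC)
q=proj(f,[519,-295,22]);u,v=int(q[0])-50,int(q[1])-60
b=cv2.resize(cv2.convertScaleAbs(f['image'][v:v+120,u:u+100],alpha=1.7),None,fx=S,fy=S,interpolation=cv2.INTER_CUBIC)
cv2.imwrite('pics/pre.png',cv2.cvtColor(np.hstack([a,b]),cv2.COLOR_RGB2BGR))
E
```

```text
[ 479.38645852 -285.14529093   91.37886915] [3.14126208e+00 2.29691413e-03 3.00361507e+00]
```

View pics/pre.png

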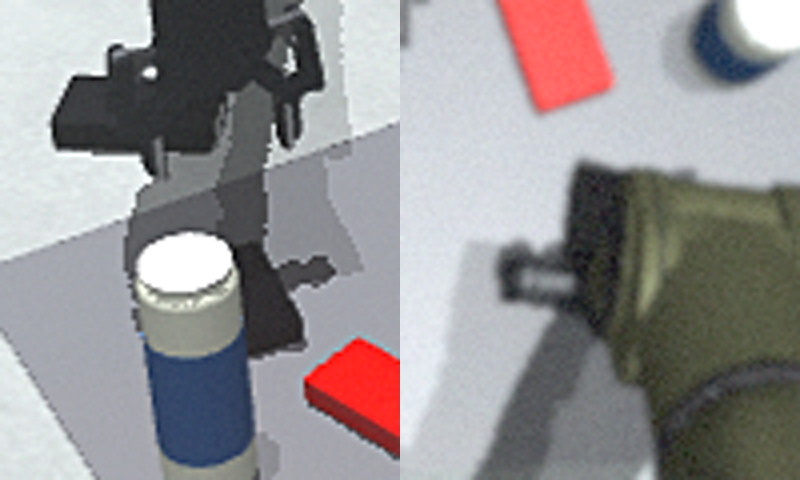

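The arm hides the pack in both crops. At scene crop (155,165) and (290,130) the open fingers hang clear above it. I'll descend now, grip and lift.

Emit:
drive_tool(increments=[0,0,-0.03,-0.4,0,0,0,-0.03,-0.7,0,0,0,-0.03,-0.86,0,0,0,-0.03,-0.86,0])

```text
time_s: 4.15
tool_pos: [478.3, -288.7, 4.1]
eef_rot: [3.141, 0.0, 3.002]
ft_force: [-0.2, -0.3, 0.3]
width: 85.5
grasp_force: 0.0
```

Emit:
drive_tool(increments=[0.6,0,0,0,0,0.6,0,0,0,0,0.6,0,0,0,0,0.6,0,0,0,0,0.6,0,0,0,0,0.6,0,0,0,0])

```text
time_s: 4.75
tool_pos: [479.1, -289.9, 6.3]
eef_rot: [-3.141, 0.004, 3.001]
ft_force: [-0.6, 1.1, 8.7]
width: 54.4
grasp_force: 63.1
```

Emit:
drive_tool(increments=[0.6,0,0,0.2,0,0.6,0,0,0.5,0,0.6,0,0,0.8,0,0.6,0,0,1,0,0.6,0,0,1,0])

```text
time_s: 5.25
tool_pos: [479.5, -290.4, 107.5]
eef_rot: [-3.14, 0.006, 3.001]
ft_force: [-0.2, -0.6, -2.1]
width: 54.4
grasp_force: 64.3
```

Emit:
drive_tool(increments=[0.6,-0.2,0.3,0.2,0,0.6,-0.4,0.7,0.4,0,0.6,-0.4,1,0.4,0,0.6,-0.4,1,0.4,0])

```text
time_s: 5.65
tool_pos: [437.1, -184.2, 144.2]
eef_rot: [3.139, -0.001, 3.009]
ft_force: [1.5, 0.9, -2.4]
width: 54.4
grasp_force: 64.6
```

Emit:
drive_tool(increments=[0.6,0,0.3,0,0.02,0.6,0,0.7,0,0.02,0.6,0,1,0,0.02,0.6,0,1,0,0.02,0.6,0,1,0,0.02])

```text
time_s: 6.15
tool_pos: [437.6, -89.3, 143.6]
eef_rot: [-3.141, -0.001, 3.033]
ft_force: [0.1, -1.0, -2.5]
width: 54.5
grasp_force: 64.6
```

```bash
python3 - <<'E'
from h import *
s=grab('scene');f=grab('top');o=ctrl.get_obs();p=np.array(o['tool_pos']);print(p,o['eef_rot'],o['ft_force'],o['width'])
S=4
q=proj(s,p);u,v=int(q[0])-50,int(q[1])-60
a=cv2.resize(cv2.convertScaleAbs(s['image'][v:v+120,u:u+100],alpha=1.7),None,fx=S,fy=S,interpolation=cv2.INTER_CUBIC)
q=proj(f,p);print(q);u,v=int(q[0])-50,int(q[1])-80
b=cv2.resize(cv2.convertScaleAbs(f['image'][v:v+120,u:u+100],alpha=1.7),None,fx=S,fy=S,interpolation=cv2.INTER_CUBIC)
print('top crop origin',u,v)
cv2.imwrite('pics/held.png',cv2.cvtColor(np.hstack([a,b]),cv2.COLOR_RGB2BGR))
E
```

```text
[437.44551442 -90.83350759 143.629415  ] [-3.14062744e+00 -4.24517479e-04  3.02969987e+00] [-0.5830191  -0.99029811 -2.20726933] 54.08141371117904
[313.28879549 273.78791571]
top crop origin 263 193
```

View pics/held.png

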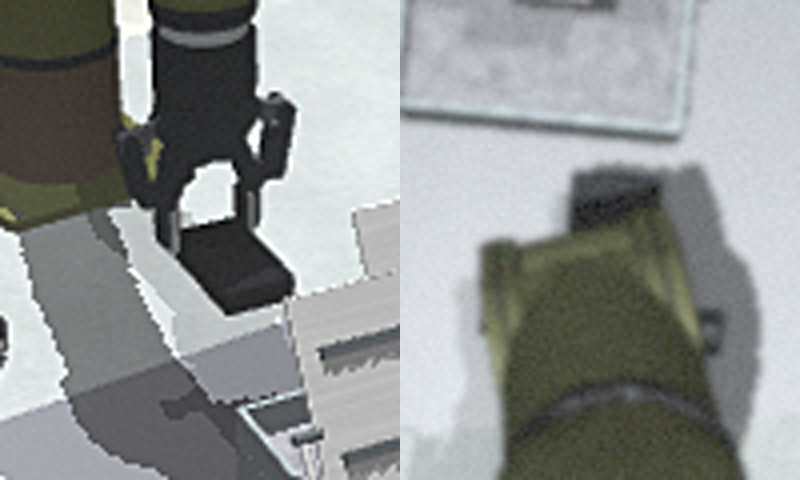

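The pack is held flat by its near end; the far end shows at scene crop (260,290) and top crop (617,172). I'll check its overhang.

```bash
python3 - <<'E'
from h import *
f=grab('top');s=grab('scene');o=ctrl.get_obs();p=np.array(o['tool_pos'])
P=onz(f,263+217/4,193+172/4,p[2]+14);print(P,P-p)
q=proj(s,p);u,v=int(q[0])-50,int(q[1])-60
# far-bottom corners of the pack in scene crop: (228,312) -y corner, (292,290)
for c in((228,312),(293,291)): print(c,onz(s,u+c[0]/4,v+c[1]/4,p[2]-8)-p)
import math
for n in ('pose',):
  yaw=-0.108;ex=np.array([math.cos(yaw),math.sin(yaw)]);ey=np.array([-ex[1],ex[0]])
  for bx in(-80,-75,-70,-66,-62):print(bx,np.array([643,-57])+bx*ex)
# refine near rim inner/outer from this frame
g=f['image'].astype(int).sum(2)
for u in (275,290,305,320): print(u,g[214:234,u].tolist())
E
```

```text
[ 528.0575025  -103.21140157  157.7216536 ] [ 90.62062708 -12.28733746  14.        ]
(228, 312) [ 84.25155253 -30.74161093  -8.        ]
(293, 291) [85.90930732 24.14489931 -8.        ]
-80 [563.46610668 -48.37678637]
-75 [568.43697501 -48.91573722]
-70 [573.40784334 -49.45468807]
-66 [577.38453801 -49.88584875]
-62 [581.36123268 -50.31700943]
275 [338, 337, 340, 347, 355, 368, 315, 232, 176, 237, 309, 349, 377, 375, 379, 378, 373, 373, 381, 378]
290 [333, 334, 331, 335, 343, 357, 366, 347, 266, 190, 197, 277, 339, 364, 376, 377, 386, 364, 376, 374]
305 [336, 352, 346, 353, 348, 343, 340, 336, 351, 307, 221, 184, 245, 325, 370, 378, 378, 370, 375, 376]
320 [319, 335, 349, 343, 338, 344, 325, 328, 341, 369, 357, 268, 196, 225, 301, 355, 370, 377, 374, 349]
```

Emit:
drive_tool(increments=[0.6,0.2,0.1,0,0,0.6,0.4,0.2,0,0,0.6,0.7,0.3,0,0,0.6,0.9,0.41,0,0,0.6,0.9,0.41,0,0])

```text
time_s: 6.85
tool_pos: [531.5, -47.0, 144.0]
eef_rot: [3.139, 0.005, 3.033]
ft_force: [-0.1, 0.4, -2.3]
width: 54.4
grasp_force: 64.6
```

Emit:
drive_tool(increments=[0.6,0.1,0,-0.1,0,0.6,0.25,0,-0.2,0,0.6,0.4,0,-0.3,0,0.6,0.43,0,-0.35,0,0.6,0.43,0,-0.4,0,0.6,0.43,0,-0.4,0])

```text
time_s: 7.45
tool_pos: [568.7, -48.9, 102.9]
eef_rot: [-3.141, -0.003, 3.031]
ft_force: [0.6, 0.2, -3.2]
width: 54.3
grasp_force: 64.6
```

```bash
python3 - <<'E'
from h import *
s=grab('scene');f=grab('top');o=ctrl.get_obs();p=np.array(o['tool_pos']);print(p,o['eef_rot'],o['ft_force'],o['width'])
S=4
a=cv2.resize(cv2.convertScaleAbs(s['image'][190:310,310:410],alpha=1.5),None,fx=S,fy=S,interpolation=cv2.INTER_CUBIC)
b=cv2.resize(cv2.convertScaleAbs(f['image'][140:260,250:350],alpha=1.5),None,fx=S,fy=S,interpolation=cv2.INTER_CUBIC)
cv2.imwrite('pics/over.png',cv2.cvtColor(np.hstack([a,b]),cv2.COLOR_RGB2BGR))
E
```

```text
[569.52557133 -48.6818908  103.86687239] [-3.14123264e+00 -1.32376676e-03  3.03148192e+00] [-0.05472365 -0.19967681 -2.22269046] 54.36448675267737
```

View pics/over.png

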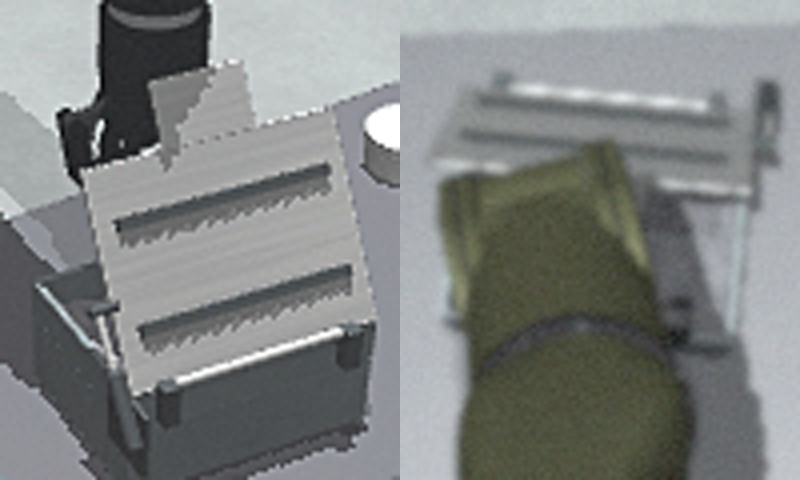

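The tool column is just clear of the still-open tab (scene crop (200,100)). The flap hides the pack, so I'll feel for the rim.

Emit:
drive_tool(increments=[0.6,0,0,-0.03,0,0.6,0,0,-0.05,0,0.6,0,0,-0.07,0,0.6,0,0,-0.07,0])

```text
time_s: 7.95
tool_pos: [570.3, -48.3, 96.7]
eef_rot: [3.142, -0.001, 3.032]
ft_force: [0.5, 0.4, -2.2]
width: 54.5
grasp_force: 64.6
```

Emit:
drive_tool(increments=[0.6,0,0,-0.02,0,0.6,0,0,-0.03,0,0.6,0,0,-0.03,0])

```text
time_s: 8.25
tool_pos: [570.5, -48.3, 93.7]
eef_rot: [3.142, -0.0, 3.032]
ft_force: [0.6, 0.1, -2.3]
width: 54.4
grasp_force: 64.6
```

Emit:
drive_tool(increments=[0.6,0,0,-0.02,0,0.6,0,0,-0.02,0,0.6,0,0,-0.02,0])

```text
time_s: 8.55
tool_pos: [570.5, -48.3, 91.8]
eef_rot: [3.142, -0.0, 3.032]
ft_force: [-0.2, -0.6, -2.0]
width: 54.2
grasp_force: 64.6
```

Emit:
drive_tool(increments=[0.6,0,0,-0.01,0,0.6,0,0,-0.02,0,0.6,0,0,-0.02,0])

```text
time_s: 8.85
tool_pos: [570.7, -48.3, 91.3]
eef_rot: [-3.141, 0.001, 3.032]
ft_force: [-3.2, 0.9, 9.5]
width: 54.0
grasp_force: 66.0
```

Emit:
drive_tool(increments=[0.6,0,0,-0.01,0,0.6,0,0,-0.02,0,0.6,0,0,-0.02,0])

```text
time_s: 9.15
tool_pos: [570.8, -48.3, 91.2]
eef_rot: [-3.141, 0.002, 3.032]
ft_force: [-7.5, 1.0, 25.4]
width: 54.4
grasp_force: 67.8
```

Emit:
drive_tool(increments=[0.6,0,0,0.03,0,0.6,0,0,0.03,0,0.6,0,0,0.03,0], force=20)

```text
time_s: 9.45
tool_pos: [571.0, -48.4, 91.3]
eef_rot: [3.141, 0.001, 3.032]
ft_force: [-1.4, 0.4, 6.8]
width: 54.7
grasp_force: 65.6
```

Emit:
drive_tool(increments=[0.35,0,0,0,0,0.34,0,0,0,0,0.33,0,0,0,0,0.32,0,0,0,0,0.31,0,0,0,0,0.3,0,0,0,0])

```text
time_s: 10.05
tool_pos: [570.5, -48.3, 90.8]
eef_rot: [3.141, -0.0, 3.032]
ft_force: [0.3, 0.1, 0.4]
width: 59.3
grasp_force: 0.0
```

Emit:
drive_tool(increments=[0.25,0,0,0,0,0.2,0,0,0,0,0.1,0,0,0,0,0,0,0,0,0,0,0,0,0.3,0,0,0,0,0.3,0])

```text
time_s: 10.65
tool_pos: [572.8, -48.3, 123.5]
eef_rot: [3.141, 0.005, 3.032]
ft_force: [0.2, -0.0, 0.7]
width: 85.6
grasp_force: 0.0
```

Emit:
drive_tool(increments=[0,-0.3,0,0.4,0,0,-0.7,0,0.6,0,0,-1,0,0.6,0,0,-1,0,0.6,0])

```text
time_s: 11.05
tool_pos: [465.3, -48.9, 181.1]
eef_rot: [-3.14, -0.005, 3.032]
ft_force: [0.2, -0.2, -0.2]
width: 85.6
grasp_force: 0.0
```

```bash
python3 - <<'E'
from h import *
s=grab('scene');f=grab('top');o=ctrl.get_obs();p=np.array(o['tool_pos']);print(p,o['eef_rot'],o['ft_force'],o['width'])
S=4
a=cv2.resize(cv2.convertScaleAbs(s['image'][190:310,310:410],alpha=1.5),None,fx=S,fy=S,interpolation=cv2.INTER_CUBIC)
b=cv2.resize(cv2.convertScaleAbs(f['image'][140:260,250:350],alpha=1.5),None,fx=S,fy=S,interpolation=cv2.INTER_CUBIC)
cv2.imwrite('pics/rel.png',cv2.cvtColor(np.hstack([a,b]),cv2.COLOR_RGB2BGR))
E
```

```text
[470.60182092 -48.36974812 181.05971413] [3.14149903e+00 6.13857587e-04 3.03179399e+00] [ 0.16460683 -0.01452374  0.29166438] 85.87372160865725
```

View pics/rel.png

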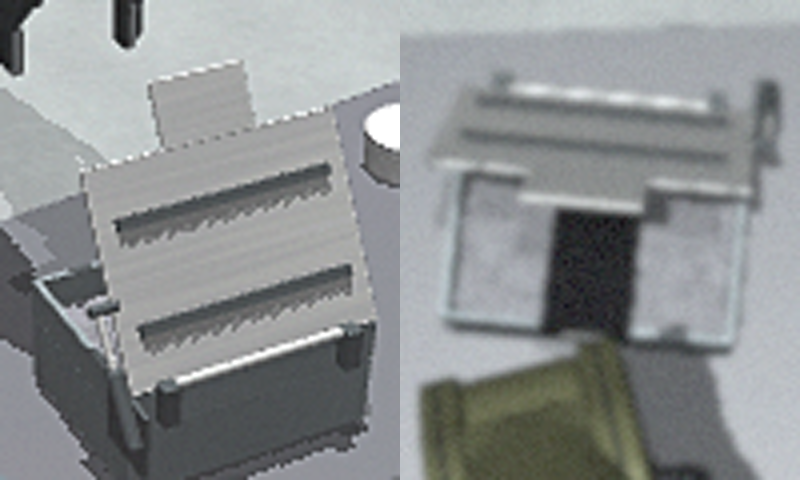

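In the rel view the pack is leaning with its far end in the tray and its near end on the rim, at top crop (590,332). I'll push it in gently with closed fingers from behind.

Emit:
drive_tool(increments=[1,0.2,0.02,-0.1,0,1,0.4,0.04,-0.3,0,1,0.6,0.04,-0.5,0,1,0.6,0.04,-0.7,0,1,0.6,0.04,-0.92,0,1,0.6,0.04,-0.92,0])

```text
time_s: 11.75
tool_pos: [530.0, -44.0, 86.0]
eef_rot: [-3.141, -0.004, 3.032]
ft_force: [-0.9, -0.1, 0.8]
width: 0.9
grasp_force: 0.0
```

Emit:
drive_tool(increments=[1,0.06,0,0,0,1,0.12,0,0,0,1,0.16,0,0,0,1,0.19,-0.02,0,0,1,0.22,-0.02,0,0,1,0.22,-0.02,0,0])

```text
time_s: 12.35
tool_pos: [553.0, -46.6, 89.2]
eef_rot: [3.142, 0.001, 3.031]
ft_force: [-0.6, 0.5, -0.3]
width: 0.2
grasp_force: 0.0
```

Emit:
drive_tool(increments=[1,0.03,0,0,0,1,0.05,0,0,0,1,0.07,-0.01,0,0,1,0.07,-0.01,0,0])

```text
time_s: 12.75
tool_pos: [559.8, -47.4, 88.8]
eef_rot: [3.141, 0.0, 3.032]
ft_force: [-0.5, -0.2, -0.4]
width: 0.1
grasp_force: 0.1
```

Emit:
drive_tool(increments=[1,0.03,0,0,0,1,0.05,0,0,0,1,0.07,-0.01,0,0,1,0.07,-0.01,0,0])

```text
time_s: 13.15
tool_pos: [567.3, -48.5, 89.0]
eef_rot: [3.141, 0.001, 3.032]
ft_force: [-0.7, -0.8, -0.7]
width: -0.4
grasp_force: 0.0
```

```bash
python3 - <<'E'
from h import *
f=grab('top')
for x in(290,294,298,302): print(x,f['image'][205:232,x].astype(int).sum(1).tolist())
E
```

```text
290 [142, 142, 143, 142, 145, 143, 144, 145, 144, 137, 145, 144, 119, 120, 140, 146, 141, 129, 137, 129, 137, 126, 141, 128, 137, 141, 145]
294 [128, 141, 139, 144, 143, 137, 140, 141, 145, 134, 137, 114, 128, 165, 203, 191, 164, 136, 135, 143, 129, 134, 139, 139, 130, 138, 138]
298 [137, 134, 132, 133, 138, 137, 139, 129, 128, 132, 128, 135, 109, 118, 130, 136, 142, 142, 145, 147, 135, 133, 126, 144, 134, 130, 137]
302 [123, 135, 131, 137, 139, 128, 128, 129, 132, 134, 136, 126, 128, 123, 126, 137, 136, 126, 137, 135, 120, 138, 142, 140, 143, 133, 135]
```

Emit:
drive_tool(increments=[1,0.03,0,0,0,1,0.05,0,0,0,1,0.05,0,0,0,1,0.05,0,0,0])

```text
time_s: 13.6
tool_pos: [571.7, -48.3, 88.9]
eef_rot: [3.141, 0.0, 3.032]
ft_force: [-0.3, 0.0, 0.1]
width: 0.2
grasp_force: 0.0
```

Emit:
drive_tool(increments=[1,-0.1,0,0.4,0,1,-0.5,0,0.8,0,1,-1,0,0.9,0,1,-1,0,0.9,0,1,-1,0,0.9,0])

```text
time_s: 14.1
tool_pos: [470.2, -48.6, 179.6]
eef_rot: [-3.141, -0.0, 3.032]
ft_force: [0.2, -0.3, 0.6]
width: -0.0
grasp_force: 0.0
```

```bash
python3 - <<'E'
from h import *
f=grab('top');print(ctrl.get_obs()['tool_pos'])
for x in(285,290,294,298,302,306,311): print(x,f['image'][188:236,x].astype(int).sum(1).tolist())
for v in (205,215):print(v,f['image'][v,280:320].astype(int).sum(1).tolist())
E
```

```text
[472.19074172 -48.31290328 179.27282573]
285 [345, 397, 376, 313, 286, 291, 289, 287, 289, 294, 293, 300, 284, 279, 291, 303, 320, 318, 324, 322, 320, 312, 304, 308, 303, 306, 307, 303, 290, 288, 301, 323, 354, 316, 237, 197, 248, 330, 370, 386, 361, 317, 232, 171, 149, 165, 181, 173]
290 [327, 388, 381, 291, 165, 92, 100, 119, 113, 122, 104, 126, 115, 94, 106, 120, 117, 133, 124, 142, 135, 125, 131, 132, 137, 139, 143, 150, 145, 130, 153, 223, 314, 347, 277, 188, 201, 277, 335, 344, 293, 203, 172, 149, 170, 178, 176, 196]
294 [298, 356, 398, 328, 209, 102, 98, 108, 105, 101, 105, 110, 117, 116, 114, 124, 145, 139, 127, 124, 135, 137, 149, 142, 138, 135, 141, 147, 131, 136, 149, 183, 263, 327, 296, 214, 166, 180, 201, 190, 163, 147, 133, 133, 133, 157, 164, 164]
298 [292, 330, 381, 345, 242, 138, 91, 114, 111, 111, 103, 100, 105, 113, 116, 111, 125, 135, 142, 132, 138, 143, 133, 139, 142, 146, 151, 138, 124, 147, 156, 159, 241, 325, 340, 259, 163, 115, 126, 125, 142, 154, 160, 138, 161, 150, 152, 155]
302 [288, 311, 362, 383, 295, 164, 77, 110, 120, 110, 114, 123, 119, 100, 119, 122,
[... 360 characters left out ...]
 180, 183, 184, 171, 150, 154, 148, 134, 134]
311 [216, 205, 218, 211, 202, 179, 175, 186, 253, 291, 315, 316, 319, 326, 333, 339, 339, 343, 351, 338, 332, 342, 330, 338, 344, 338, 338, 341, 345, 335, 340, 339, 341, 358, 385, 371, 281, 183, 146, 149, 196, 209, 201, 208, 212, 212, 201, 213]
205 [330, 331, 323, 322, 333, 318, 302, 234, 159, 121, 133, 137, 135, 132, 139, 130, 135, 125, 135, 124, 135, 130, 142, 126, 127, 143, 143, 135, 192, 258, 327, 343, 342, 344, 331, 330, 332, 335, 342, 349]
215 [341, 326, 332, 339, 320, 303, 240, 176, 128, 141, 150, 142, 141, 140, 147, 146, 129, 136, 138, 145, 144, 136, 158, 147, 150, 141, 149, 186, 262, 314, 334, 341, 337, 331, 336, 349, 346, 358, 350, 345]
```

The bright near rim is visible all the way past the pack again (col 298, rows 220–223), so the near end has dropped inside. I'll probe it with the closed fingertips just above rim height to confirm it's down.

Emit:
drive_tool(increments=[1,0.3,0,-0.3,0,1,0.6,0,-0.6,0,1,0.8,0,-0.7,0,1,0.8,0,-0.7,0])

```text
time_s: 14.55
tool_pos: [555.3, -47.7, 106.4]
eef_rot: [3.14, 0.002, 3.032]
ft_force: [0.1, -0.2, 1.2]
width: 0.4
grasp_force: 0.0
```

Emit:
drive_tool(increments=[1,0.15,0,-0.05,0,1,0.25,-0.01,-0.1,0,1,0.25,-0.01,-0.15,0,1,0.25,-0.01,-0.18,0,1,0.25,-0.01,-0.21,0,1,0.25,-0.01,-0.21,0])

```text
time_s: 15.15
tool_pos: [575.6, -49.3, 87.6]
eef_rot: [-3.141, -0.001, 3.032]
ft_force: [0.3, -0.5, -0.3]
width: -0.1
grasp_force: 0.0
```

Nothing touched at z = 87.6 over the pack's near end, so the pack is down in the tray. Next is the flap: I'll grip the tab by its 70 mm side edges and carry it down along the arc. First I'll measure the tab centre again.

Emit:
drive_tool(increments=[1,-0.2,0,0.1,0,0.5,-0.7,0,0.5,0,0,-1,0,1,0,0,-1,0,1,0])

```text
time_s: 15.55
tool_pos: [473.9, -49.6, 190.4]
eef_rot: [-3.141, 0.0, 3.032]
ft_force: [1.2, -0.1, 0.4]
width: 43.0
grasp_force: 0.0
```

```bash
python3 - <<'E'
from h import *
f=grab('top');s=grab('scene')
g=f['image'].astype(int).sum(2)
for v in(188,190):print(v,g[v,270:322].tolist())
for x in(286,292,298,304):print(x,g[182:200,x].tolist())
c=lambda x,y:(240+(x+.5)/3.5-.5,140+(y+.5)/3.5-.5)
d=lambda x,y:(215+(x+.5)/3.5-.5,190+(y+.5)/3.5-.5)
for nm,a,b in(('L',(141,179),(546,54)),('R',(250,187),(464,71))): print(nm,'top',onz(f,*c(*a),256).round(1),'scene',onz(s,*d(*b),256).round(1))
gs=s['image'].astype(int).sum(2)
for v in(212,216,220):print(v,gs[v,340:376].tolist())
E
```

```text
188 [296, 283, 296, 300, 302, 294, 290, 290, 293, 313, 340, 367, 367, 366, 357, 343, 342, 343, 330, 327, 326, 320, 313, 304, 295, 295, 291, 289, 286, 295, 291, 290, 292, 289, 286, 288, 279, 278, 282, 279, 257, 227, 186, 175, 182, 183, 197, 195, 200, 199, 210, 204]
190 [290, 276, 278, 288, 285, 286, 282, 294, 301, 318, 334, 369, 374, 373, 382, 376, 376, 381, 383, 368, 384, 382, 381, 388, 389, 394, 395, 396, 386, 380, 390, 376, 369, 355, 356, 351, 347, 342, 339, 321, 268, 213, 164, 161, 158, 166, 195, 231, 239, 246, 250, 242]
286 [276, 276, 276, 275, 281, 293, 342, 393, 376, 319, 301, 295, 296, 288, 284, 281, 292, 287]
292 [283, 278, 271, 281, 286, 290, 313, 373, 381, 303, 187, 98, 89, 106, 109, 108, 108, 107]
298 [280, 266, 267, 276, 281, 276, 286, 332, 386, 360, 245, 133, 92, 120, 98, 111, 111, 118]
304 [279, 280, 279, 282, 275, 279, 286, 304, 356, 381, 322, 189, 104, 96, 105, 111, 105, 113]
L top [623.8 -23.3 256. ] scene [635.3 -21.6 256. ]
R top [616.5 -92.6 256. ] scene [622.9 -88.2 256. ]
212 [395, 391, 394, 399, 388, 396, 389, 249, 337, 327, 323, 330, 327, 323, 324, 326, 329, 338, 335, 335, 335, 335, 329, 330, 325, 322, 326, 323, 324, 322, 318, 340, 410, 406, 403, 403]
216 [399, 402, 402, 401, 399, 403, 401, 405, 238, 339, 327, 329, 319, 326, 324, 324, 322, 323, 325, 335, 324, 328, 327, 321, 319, 316, 318, 320, 326, 331, 325, 326, 334, 411, 406, 407]
220 [398, 397, 397, 391, 390, 393, 404, 410, 411, 265, 333, 323, 320, 320, 325, 328, 329, 330, 327, 328, 327, 325, 320, 312, 318, 331, 330, 330, 326, 326, 327, 327, 317, 334, 416, 408]
```

Emit:
drive_tool(increments=[0,0,0,0.5,0,0,0,0,1,0,0,0,0,1,0])

```text
time_s: 15.95
tool_pos: [481.1, -49.1, 293.0]
eef_rot: [3.14, 0.012, 3.031]
ft_force: [-0.1, 0.2, -0.1]
width: 85.0
grasp_force: 0.0
```

Emit:
drive_tool(increments=[0,0.3,0,0.4,0,0,0.7,-0.08,0.4,0,0,1,-0.08,0.4,0,0,1,-0.08,0.4,0])

```text
time_s: 16.35
tool_pos: [580.1, -57.2, 326.2]
eef_rot: [3.141, 0.002, 3.031]
ft_force: [-1.2, 0.3, -1.3]
width: 85.4
grasp_force: 0.0
```

Emit:
drive_tool(increments=[0,0.3,0,0,0,0,0.52,0,0,0,0,0.52,0,0,0,0,0.52,0,0,0])

```text
time_s: 16.75
tool_pos: [627.8, -57.2, 326.4]
eef_rot: [-3.141, -0.003, 3.032]
ft_force: [-0.6, 0.3, 0.6]
width: 85.2
grasp_force: 0.0
```

```bash
python3 - <<'E'
from h import *
s=grab('scene');o=ctrl.get_obs();p=np.array(o['tool_pos']);print(p,o['eef_rot'],o['ft_force'],o['width'])
u,v=300,130
a=cv2.resize(cv2.convertScaleAbs(s['image'][v:v+110,u:u+130],alpha=1.5),None,fx=5,fy=5,interpolation=cv2.INTER_CUBIC)
cv2.imwrite('pics/tab.png',cv2.cvtColor(a,cv2.COLOR_RGB2BGR))
print((proj(s,p)-[u,v])*5)
E
```

```text
[627.46729596 -57.26370324 326.8665211 ] [-3.14129858e+00 -2.48034732e-03  3.03204086e+00] [ 0.44031232 -0.45853891  0.05543842] 85.24270474363288
[295.13178875 262.47550555]
```

View pics/tab.png

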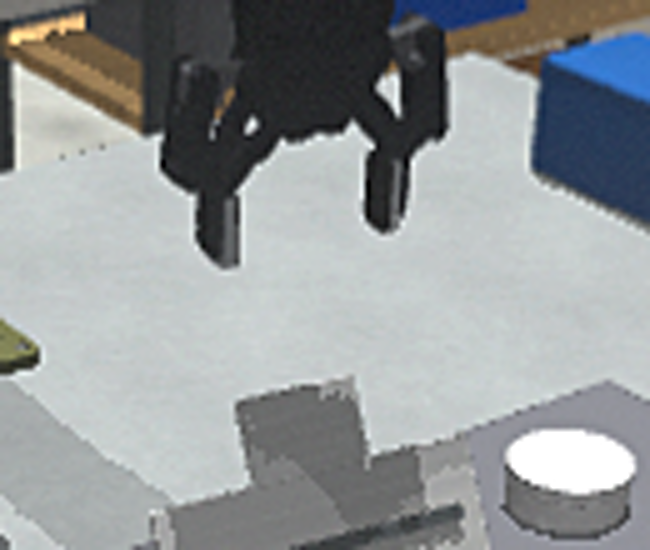

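The open fingers, with tips at crop (240,265) and (368,230), stand above the tab, whose top corners are at (236,402) and (355,378). I'll check their relative alignment.

```bash
python3 - <<'E'
from h import *
s=grab('scene');u,v=300,130
pr=lambda P:((proj(s,P)-[u,v]+.5)*5-.5).round(1)
ey=np.array([.11,.994,0])
p=np.array([627.5,-57.3,340])
print('tips mid/L/R',pr(p),pr(p-42.5*ey),pr(p+42.5*ey))
t=np.array([620.5,-55.9,256]);print('tab mid,L,R',pr(t),pr(t-35*ey),pr(t+35*ey))
for d in([5,0,0],[0,5,0],[0,0,5]):print(d,pr(t+d)-pr(t))
E
```

```text
tips mid/L/R [298.2 240.4] [223.5 257.1] [370.8 224.1]
tab mid,L,R [285.7 383.4] [227.1 398.2] [343.1 369.1]
[5, 0, 0] [5.8 3.8]
[0, 5, 0] [ 7.7 -2.5]
[0, 0, 5] [ 0.4 -8.5]
```

Emit:
drive_tool(increments=[0,0.01,0.015,-0.4,0,0,0.01,0.015,-0.7,0,0,0.01,0.015,-0.9,0,0,0.01,0.015,-1,0,0,0.01,0.015,-1,0], force=30)

```text
time_s: 17.35
tool_pos: [628.3, -55.9, 226.9]
eef_rot: [-3.141, -0.003, 3.032]
ft_force: [-0.7, 1.0, 0.3]
width: 84.9
grasp_force: 0.0
```

Emit:
drive_tool(increments=[0.05,0,0,-0.05,0,0.1,0,0,-0.05,0,0.12,0,0,-0.05,0,0.14,0,0,-0.05,0])

```text
time_s: 17.75
tool_pos: [630.0, -55.9, 223.7]
eef_rot: [3.141, 0.001, 3.032]
ft_force: [0.2, -0.4, -0.5]
width: 73.4
grasp_force: 0.0
```

Emit:
drive_tool(increments=[0.16,0,0,0,0,0.18,0,0,0,0,0.25,0,0,0,0,0.25,0,0,0,0,0.25,0,0,0,0])

```text
time_s: 18.25
tool_pos: [629.7, -56.0, 223.5]
eef_rot: [-3.141, 0.001, 3.032]
ft_force: [-1.5, -0.3, 5.4]
width: 69.1
grasp_force: 33.6
```

The tab is gripped (69 mm, 33 N). Now I'll follow the arc down slowly.

Emit:
drive_tool(increments=[0.25,-0.078,0.009,-0.047,0,0.25,-0.153,0.017,-0.099,0,0.25,-0.226,0.025,-0.154,0,0.25,-0.295,0.033,-0.212,0,0.25,-0.362,0.04,-0.275,0,0.25,-0.362,0.04,-0.275,0])

```text
time_s: 18.85
tool_pos: [592.3, -51.3, 195.1]
eef_rot: [3.141, -0.002, 3.032]
ft_force: [-2.6, 1.6, 3.6]
width: 68.8
grasp_force: 35.7
```

```bash
python3 - <<'E'
from h import *
s=grab('scene');f=grab('top')
o=ctrl.get_obs();print(o['tool_pos'],o['ft_force'],o['width'],o['grasp_force'],o['eef_rot'])
g=f['image'].astype(int).sum(2)
for u in(265,330):print(u,g[160:225,u].tolist())
E
```

```text
[592.90658792 -51.38520977 195.60627255] [-3.89489956  1.46766486  5.17379126] 69.36787197571542 35.80959141254425 [ 3.14113513e+00 -1.34914723e-03  3.03159528e+00]
265 [196, 153, 146, 144, 153, 155, 141, 153, 153, 151, 150, 152, 144, 153, 165, 162, 175, 192, 180, 185, 191, 204, 206, 198, 212, 211, 216, 212, 229, 223, 244, 240, 231, 235, 225, 217, 200, 181, 182, 174, 163, 164, 161, 156, 148, 156, 155, 127, 143, 138, 148, 145, 153, 142, 135, 131, 143, 151, 149, 136, 133, 145, 145, 164, 170]
330 [339, 333, 317, 294, 262, 247, 251, 277, 310, 339, 356, 343, 320, 258, 213, 223, 278, 313, 346, 344, 345, 347, 347, 349, 349, 349, 351, 336, 306, 277, 261, 282, 321, 341, 353, 350, 345, 344, 348, 346, 358, 350, 284, 231, 238, 240, 239, 235, 237, 227, 218, 197, 204, 192, 184, 174, 181, 183, 185, 195, 194, 194, 193, 212, 226]
```

Emit:
drive_tool(increments=[0.25,-0.064,0.007,-0.065,0,0.25,-0.124,0.014,-0.133,0,0.25,-0.181,0.02,-0.205,0,0.25,-0.235,0.026,-0.279,0,0.25,-0.283,0.031,-0.356,0,0.25,-0.329,0.036,-0.435,0,0.25,-0.329,0.036,-0.435,0], force=45)

```text
time_s: 19.65
tool_pos: [559.0, -47.2, 150.8]
eef_rot: [3.141, -0.003, 3.033]
ft_force: [-4.8, 3.0, 1.7]
width: 68.6
grasp_force: 51.8
```

```bash
python3 - <<'E'
from h import *
f=grab('top')
o=ctrl.get_obs();print(o['tool_pos'],o['ft_force'],o['width'],o['grasp_force'])
g=f['image'].astype(int).sum(2)
print(g[180:240,330].tolist())
import math
for th in(.6,.55,.5,.45,.4):
  ex=np.array([.994,-.11]);ey=np.array([.11,.994]);p=np.array([643,-58])+(75-150*math.cos(th))*ex-80*ey
  print(th,proj(f,[*p,87+150*math.sin(th)]))
E
```

```text
[559.28918494 -47.19508388 151.27747803] [-3.90469128  3.32325608  1.56624408] 68.87372834735967 51.825522780418396
[298, 364, 404, 415, 410, 404, 406, 401, 404, 409, 402, 409, 405, 411, 408, 404, 398, 392, 395, 369, 352, 368, 380, 399, 406, 412, 403, 410, 412, 400, 404, 405, 412, 413, 389, 329, 296, 286, 292, 294, 285, 261, 243, 247, 254, 235, 185, 141, 149, 179, 215, 208, 209, 196, 205, 200, 206, 212, 204, 208]
0.6 [328.58982606 211.18786876]
0.55 [328.41085013 213.2055716 ]
0.5 [328.24273579 215.08214374]
0.45 [328.08582392 216.81410505]
0.4 [327.94040469 218.39860181]
```

Emit:
drive_tool(increments=[0.25,-0.042,0.005,-0.081,0,0.25,-0.08,0.009,-0.165,0,0.25,-0.112,0.012,-0.25,0,0.25,-0.142,0.016,-0.337,0,0.25,-0.166,0.018,-0.425,0,0.25,-0.187,0.021,-0.514,0,0.25,-0.203,0.022,-0.604,0,0.25,-0.214,0.024,-0.695,0,0.25,-0.214,0.024,-0.695,0,0.25,-0.214,0.024,-0.695,0])

```text
time_s: 20.7
tool_pos: [537.7, -44.5, 81.6]
eef_rot: [3.141, -0.004, 3.033]
ft_force: [-4.8, 4.1, -2.3]
width: 68.2
grasp_force: 51.4
```

Emit:
drive_tool(increments=[0.25,-0.004,0,-0.045,0,0.25,-0.007,0,-0.09,0,0.25,-0.008,0,-0.13,0,0.25,-0.009,0,-0.16,0,0.25,-0.009,0,-0.18,0,0.25,-0.009,0,-0.18,0])

```text
time_s: 21.3
tool_pos: [536.8, -44.4, 63.7]
eef_rot: [3.14, -0.004, 3.033]
ft_force: [-4.9, 3.4, -2.7]
width: 68.7
grasp_force: 51.3
```

Emit:
drive_tool(increments=[0.25,0,0,-0.01,0,0.25,0,0,-0.02,0,0.25,0,0,-0.03,0,0.25,0,0,-0.03,0])

```text
time_s: 21.7
tool_pos: [536.9, -44.4, 63.2]
eef_rot: [3.141, -0.002, 3.033]
ft_force: [-9.5, 6.4, 19.2]
width: 68.6
grasp_force: 53.2
```

Emit:
drive_tool(increments=[0.25,0,0,-0.01,0,0.25,0,0,-0.02,0,0.25,0,0,-0.03,0,0.25,0,0,-0.03,0])

```text
time_s: 22.1
tool_pos: [537.0, -44.4, 62.7]
eef_rot: [3.141, -0.001, 3.033]
ft_force: [-14.4, 6.8, 44.5]
width: 68.7
grasp_force: 55.2
```

The flap is now pressing on the rim: the force reversed after 160 mm of travel, which is the full arc. I'll relieve the pressure, release and back off.

Emit:
drive_tool(increments=[0.25,0,0,0.03,0,0.25,0,0,0.04,0,0.25,0,0,0.04,0])

```text
time_s: 22.4
tool_pos: [536.9, -44.4, 63.3]
eef_rot: [3.141, -0.003, 3.033]
ft_force: [-7.6, 6.2, 11.2]
width: 68.5
grasp_force: 52.6
```

Emit:
drive_tool(increments=[0.15,0,0,0,0,0.1,0,0,0,0,0.05,0,0,0,0,0,0,0,0,0,0,0,0,0,0])

```text
time_s: 22.9
tool_pos: [538.5, -46.1, 62.3]
eef_rot: [-3.141, 0.0, 3.031]
ft_force: [-0.4, -0.1, -0.3]
width: 84.9
grasp_force: 0.0
```

Emit:
drive_tool(increments=[0,0,0,0.2,0,0,0,0,0.5,0,0,0,0,0.9,0,0,0,0,1,0])

```text
time_s: 23.3
tool_pos: [540.5, -45.9, 165.9]
eef_rot: [3.141, 0.006, 3.031]
ft_force: [-0.2, 0.4, 0.6]
width: 85.5
grasp_force: 0.0
```

Emit:
drive_tool(increments=[0,-0.3,0,0.3,0,0,-0.7,0,0.7,0,0,-0.7,0,1,0,0,-0.7,0,1,0])

```text
time_s: 23.7
tool_pos: [469.3, -46.0, 265.9]
eef_rot: [3.141, 0.007, 3.031]
ft_force: [0.2, -1.0, 0.1]
width: 85.2
grasp_force: 0.0
```

```bash
python3 - <<'E'
from h import *
f=grab('top');s=grab('scene')
o=ctrl.get_obs();print(o['tool_pos'],o['ft_force'],o['width'])
g=f['image'].astype(int).sum(2)
print(g[205:245,330].tolist())
ex=np.array([.994,-.11]);ey=np.array([.11,.994])
for n,b in(('edge',(-75,-80)),('tabtip',(-120,0)),('tabR',(-110,-35))):
  p=np.array([643,-58])+b[0]*ex+b[1]*ey;print(n,proj(f,[*p,89]),proj(s,[*p,89]))
for x in(290,298):print(g[215:255,x].tolist())
gs=s['image'].astype(int).sum(2); 
for x in (345,370,395):print(x,gs[225:300,x].tolist())
E
```

```text
[468.60704201 -46.01835695 262.7937077 ] [ 0.70215168  0.1972259  -0.08852346] 85.1953160800988
[534, 541, 542, 532, 527, 533, 538, 551, 553, 552, 559, 557, 551, 551, 554, 561, 557, 557, 554, 529, 440, 305, 204, 238, 317, 347, 353, 348, 344, 319, 312, 307, 298, 265, 247, 244, 231, 218, 225, 215]
edge [327.22135281 225.53477499] [321.0701395 256.5802121]
tabtip [294.57547536 240.52808024] [338.31970714 242.0438875 ]
tabR [308.56267265 237.7305375 ] [329.46542312 246.60784691]
[543, 539, 545, 541, 536, 518, 482, 448, 414, 375, 284, 185, 152, 124, 145, 153, 161, 167, 169, 174, 177, 194, 202, 197, 203, 203, 217, 220, 219, 215, 213, 195, 189, 178, 181, 175, 171, 177, 175, 183]
[545, 535, 536, 536, 496, 399, 269, 178, 146, 147, 154, 161, 162, 177, 173, 175, 166, 159, 154, 158, 163, 154, 156, 141, 147, 152, 147, 158, 168, 158, 160, 172, 169, 167, 181, 177, 201, 195, 209, 207]
345 [390, 397, 396, 399, 394, 394, 404, 415, 284, 289, 293, 295, 296, 291, 294, 286, 239, 513, 505, 230, 244, 256, 252, 251, 239, 499, 435, 460, 457, 458, 470, 472, 415, 202, 144, 105, 522, 473, 451, 460, 467, 466, 463
[... 218 characters left out ...]
, 300, 293, 297, 297, 291, 296, 290, 282, 388, 477, 463, 465, 473, 480, 343, 208, 144, 91, 524, 495, 478, 468, 473, 475, 476, 478, 475, 470, 467, 478, 515, 262, 220, 108, 167, 508, 469, 464, 468, 469, 467, 467, 466, 478, 457, 266, 157, 161, 163, 166, 167, 166, 159, 162, 153, 160, 155, 160, 161, 155, 156, 152, 157, 157]
395 [298, 295, 297, 299, 297, 298, 289, 299, 295, 296, 296, 295, 297, 296, 296, 294, 297, 298, 294, 298, 296, 295, 297, 294, 290, 296, 295, 293, 294, 296, 297, 296, 297, 290, 294, 276, 332, 505, 486, 470, 466, 477, 477, 474, 488, 343, 195, 367, 343, 136, 106, 117, 123, 120, 120, 115, 116, 153, 167, 165, 167, 167, 161, 171, 163, 164, 160, 162, 159, 165, 165, 145, 140, 131, 177]
```

The free edge sits at row 225 against a predicted 225.5 for shut, and the arm is clear. Handing in.

```bash
python3 -c "
from station import ctrl;print(ctrl.hand_in())"
```

```text
the job is handed in; nothing more can be done
None
```

The pack is in the tray, the flap was eased shut in the fingers without slamming, and the job was handed in at about 24 s. The station did not return a verdict, and the pack lying flat was confirmed by fingertip probe only.

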